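Find the rocking box cover and press it home

ROBOT

A 7-joint arm with a two-finger parallel gripper is mounted at the origin on the work surface. World frame = base frame: x ahead of the robot, y to its left, z up, the work surface at z = 0. Lengths are in m, angles in rad, forces in N, time in s.
With the tool pointing down it reaches from about 0.425 to 1.025 m from the base axis. Payload 3.6 kg.
Tool frame: the origin (TCP) lies midway between the tips of the shut fingers; the grasp point (between the pads) lies behind it (arm.tcp_to_grasp is the z of the grasp point in the tool frame, in m); z points along the fingers, y is the direction in which the jaws open and shut (so a half turn about z gives the same grasp; the last joint's range is limited). The gripper opens to 85 mm and grips with 20 to 120 N. Pads are 22 mm wide; open, the fingers measure 114 mm over their backs; the gripper's body (76 mm by 85 mm) begins 54 mm behind the grasp point. The pads swing forward as they close: fully open they stand 13 mm farther back than shut.
Start: joints at [1.175, 0.591, 0.048, 1.609, -0.033, 0.943, -0.034], TCP at [0.216, -0.692, 0.231] pointing down, gripper open.
Joint ranges: [-2.69, 2.69], [-0.47, 2.24], [-1.27, 1.36], [0.19, 2.51], [-1.53, 4.68], [0.08, 2.07], [-3.09, 3.09]. Speed limits (rad/s): [2.57, 2.57, 3.14, 3.14, 3.14, 3.14, 3.14].

INTERFACE

Orientations are given as a rotation vector (axis times angle).
In Python, from bench import arm, eyes, ticket gives the robot as it stands.
- The arm moves only by the tool move_arm, never from a script. Its argument "commands" is a list that holds one entry, the list of rows, each a list of 4 numbers: the shift along the tool's x, y, z in m, then the turn about the tool's z in degrees. In form: [[[x, y, z, yaw], ...]]. A call has exactly 10 rows; each row shifts and turns the commanded pose from where the row before left it, along the tool's axes as they then stand; what a row does not reach is not made up. A row lasts 1/12 s, in which the tool goes at most 41.7 mm and 7.16 degrees, less where a joint would pass 70% of its speed; a pose out of reach is approached as far as the arm can. A call is refused whole if a number of a shift passes 0.0417 or a number of a turn 7.16, either way. A call with a gripper value outside its range is refused whole. "claw" is the gripper command: -1 is shut, 1 is fully open, values between are in proportion, set as the call begins (left out, the last holds). The fingers move at their own pace and stop on an object; the grip force is fixed at half the most. Time passes only in rows, so rows that do not move let the fingers close, or fill a call up. It gives the time, the measured TCP pose, the force and the opening at its end, in the units of the state.
- arm.observe(): the state, without advancing time (a new reading comes with each control period).
- eyes.read_camera(name): name is "scene" or "top"; returns a dict with "color" (400x640x3 uint8, blue, green, red), "depth" (400x640 float32, m along the optical axis (not along the pixel's ray), 0 where there is no reading), "K" (3x3 intrinsics, pixels), "k1" (the pictures are not rectified: a ray, as slopes to the right and down, at radius r is drawn at 1 + k1 r^2 times it, then the intrinsics apply), "R" (3x3) and "t" (3): a world point X has camera coordinates R X + t. Camera axes: x right, y down, z forward; pixel columns grow to the right and rows downward; lengths in m; the calibration is good to about 2 mm. A picture is of the moment at which its call begins.
- ticket.hand_in(): hands the job in, once; it reports no verdict.
The state is a dict: "t": time; "q": joint angles; "joint_vel": joint speeds; "joint_torque": joint torques, N m; "eef_pos": TCP position; "ee_rot": TCP orientation; "wrist_force": force on the tool from outside, world axes, zero at the start; "wrist_torque": the same for the moment, N m; "width": finger opening in m.
Only numpy, scipy, OpenCV 4.12 (cv2) and the standard library are available. Lean on these libraries where they do the work, as an engineer would, in place of code of your own. Each camera call takes 0.05 s, during which the arm holds its last target.

TASK

One of the four green covers on the garden-watering display is not seated, though it looks like the rest: press on the covers, off to the side of the grip bar, one after another until you find the one that rocks under the fingertip. Then press that one straight down in the middle until it is fully home and sits level and firm. Only touch and press: do not pull any cover up, and leave the coupling, the carton and the pot where they stand.

Things in the scene. Friction and masses are not known exactly. Their poses are not given: they have to be found in the camera images.
- cap_1 (a point): One of four alike round green caps, 110 mm across, skirt 24 mm deep, each on a black box. Point: middle of the flat top face, 66 to 75 mm above the table (boxes differ in height, so height tells nothing; a loose cover looks like a sound one); z up out of the face. Across the middle, along x, stands a black grip bar 50 mm long, 14 mm wide, 16 mm high (top 16 mm above the point).
- seat_1 (a joint): How far cover 1 has gone down on its box, m: 0 at the start for every cover, loose or sound; about +0.005 when the loose one is fully seated; negative when a cover is pulled up.
- cap_2 (a point): Same as cap_1. Rocking: a loose cover tips about the line of its bar. About 4 N on the face 38 mm to either side of the bar (along +y or -y) tips it some 0.12 rad, that spot sinking 4 to 5 mm; it springs level when released and is not seated by this. A sound cover stays put.
- seat_2 (a joint): How far cover 2 has gone down on its box, m: 0 at the start for every cover, loose or sound; about +0.005 when the loose one is fully seated; negative when a cover is pulled up.
- cap_3 (a point): Same as cap_1. Seating: pressed straight down with 12 to 20 N on the middle of its bar, the loose cover slides down 5 mm, stops firmly, stays there and no longer rocks.
- seat_3 (a joint): How far cover 3 has gone down on its box, m: 0 at the start for every cover, loose or sound; about +0.005 when the loose one is fully seated; negative when a cover is pulled up.
- cap_4 (a point): Same as cap_1.
- seat_4 (a joint): How far cover 4 has gone down on its box, m: 0 at the start for every cover, loose or sound; about +0.005 when the loose one is fully seated; negative when a cover is pulled up.
- coupling: Brass hose coupling, 38 mm across, 62 mm high, loose, standing on the tray; origin under its centre. To be left alone.
- carton: Small cardboard carton with a blue band, 40 x 60 x 75 mm (x, y, z), loose, standing on the tray; origin under its centre. To be left alone.
- pot: Small terracotta pot, 68 mm across, 55 mm high, loose, standing on the tray; origin under its centre. To be left alone.
- tray: Fixed demonstration tray with a brown bed, 372 x 724 mm (x, y), bed 20 mm above the table, timber edge 26 mm high; origin at table height under its centre. The four boxes stand in a row along its y axis, about 165 mm apart; the loose things stand before and behind the row.

How it is judged:
On the way, in this order (a step that is already met when the one before it is completed fails the run):
1. the loose cover has been rocked: a press at its side tips it by more than 0.06 rad while it is still unseated (((angle between cap_1's own z axis and vertical above 0.06 rad and value of joint seat_1 below 0.002 m) or (angle between cap_2's own z axis and vertical above 0.06 rad and value of joint seat_2 below 0.002 m) or (angle between cap_3's own z axis and vertical above 0.06 rad and value of joint seat_3 below 0.002 m) or (angle between cap_4's own z axis and vertical above 0.06 rad and value of joint seat_4 below 0.002 m))), for 0.05 s.
2. the loose cover is pressed down by at least 3.5 mm and is level (((value of joint seat_1 above 0.0035 m and angle between cap_1's own z axis and vertical below 0.04 rad) or (value of joint seat_2 above 0.0035 m and angle between cap_2's own z axis and vertical below 0.04 rad) or (value of joint seat_3 above 0.0035 m and angle between cap_3's own z axis and vertical below 0.04 rad) or (value of joint seat_4 above 0.0035 m and angle between cap_4's own z axis and vertical below 0.04 rad))), for 0.2 s.
At the end, for the whole second after the job is handed in: The loose cover has gone down by at least 3.5 mm of its 5 mm; all four covers are level within 0.04 rad and none is raised by more than 3 mm; coupling, carton and pot within 15 mm of where they stood (value of joint any of seat_1, seat_2, seat_3, seat_4 above 0.0035 m and angle between each of cap_1, cap_2, cap_3, cap_4's own z axis and vertical below 0.04 rad and value of joint each of seat_1, seat_2, seat_3, seat_4 above -0.003 m and distance of each of coupling, carton, pot from where it was at the start of the episode below 0.015 m); the robot touches nothing.
It fails at once if a cover is pulled up by more than 5 mm (value of joint any of seat_1, seat_2, seat_3, seat_4 below -0.005 m).
It fails at once if a bystander (coupling, carton or pot) is moved more than 15 mm or tipped (distance of any of coupling, carton, pot from where it was at the start of the episode above 0.015 m or angle between any of coupling, carton, pot's own z axis and vertical above 0.3 rad).
It also fails if it takes over 48 s, if anything falls off the work surface, if the arm or the gripper's body presses on something with over 40 N, if the wrist force passes 120 N, or if a joint passes its speed limit or range.

## Working session

There is one attempt and no reset: what is moved stays moved. The work goes in short steps, Python scripts to look and compute and a tool call to move; the robot and the scene stay as the last step left them, time stands still between calls to the robot, and variables do not carry over. Pictures are saved under pics/ and viewed, and the job is handed in when it is done.

Besides the shell and the picture viewer there is one more tool, called after ">>>" by a JSON object that holds its "api" and its "payload". move_arm: Moves the arm, as the interface text tells. Its arguments: {"type":"object","properties":{"commands":{"type":"array","items":{"type":"array","items":{"type":"array","items":{"type":"number"}}}},"claw":{"type":"number"}},"required":["commands"]}

```bash
mkdir -p pics
python3 - <<'E'
from bench import arm, eyes
import cv2,numpy as np
s=arm.observe()
print({k:np.round(v,4) for k,v in s.items()}, arm.tcp_to_grasp)
for n in("scene","top"):
    c=eyes.read_camera(n); cv2.imwrite(f"pics/{n}0.png",c["color"]); np.savez(f"{n}0.npz",**c); print(n,c["K"],c["k1"],c["R"],c["t"])
E
```

```text
{'t': np.float64(0.0), 'q': array([ 1.1745,  0.5921,  0.0482,  1.6098, -0.0333,  0.9427, -0.0337]), 'joint_vel': array([-0.0018, -0.0005, -0.0005,  0.0001, -0.0005,  0.0008, -0.001 ]), 'joint_torque': array([ 3.00000e-04, -5.48685e+01,  1.54660e+00, -1.98121e+01,
        9.30000e-03,  8.80000e-03, -0.00000e+00]), 'eef_pos': array([ 0.216 , -0.6912,  0.2301]), 'ee_rot': array([-3.1035e+00, -4.7360e-01,  7.0000e-04]), 'wrist_force': array([-0.1362, -0.3109, -0.4875]), 'wrist_torque': array([-0.0415,  0.0413, -0.0147]), 'width': np.float64(0.0853)} -0.0187
scene [[453.38044878   0.         321.57835642]
 [  0.         453.38044878 207.18082995]
 [  0.           0.           1.        ]] 0.020890429948377642 [[ 0.7183666   0.69539019  0.01954257]
 [ 0.43657357 -0.42877109 -0.7909228 ]
 [-0.54162067  0.57670429 -0.6116038 ]] [-0.41595908 -0.15367289  1.3707898 ]
top [[398.63803816   0.         320.63100906]
 [  0.         398.63803816 198.85506235]
 [  0.           0.           1.        ]] -0.09798528467224296 [[-0.01942092 -0.99904911  0.03903454]
 [-0.98748363  0.0130548  -0.1571803 ]
 [ 0.15652125 -0.04159856 -0.98679819]] [0.0107458  0.58655974 0.71742376]
```

View pics/scene0.png

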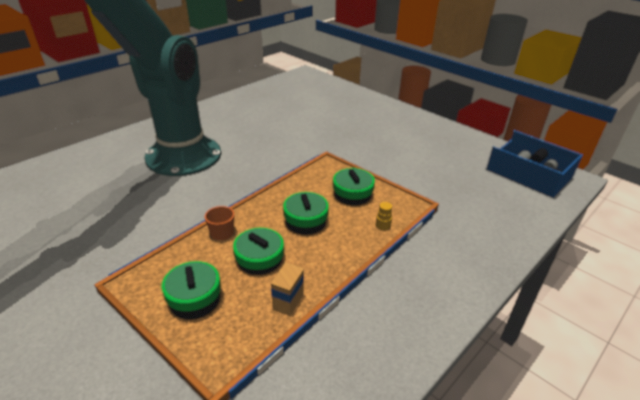

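View pics/top0.png

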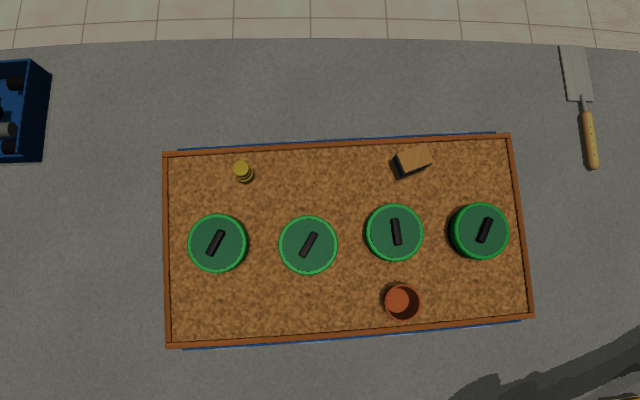

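The top view shows the four green caps at about (217,243), (308,245), (395,233) and (479,231). The coupling is at (243,172), the carton at (412,160) and the pot at (402,300). Each bar lies at its own angle.

```bash
cat > h.py <<'E'
import numpy as np,cv2
def cloud(c):
    K=c["K"];k1=float(c["k1"]);d=c["depth"]
    v,u=np.mgrid[0:d.shape[0],0:d.shape[1]].astype(float)
    p=np.stack([u.ravel(),v.ravel()],1)[:,None]
    n=cv2.undistortPoints(p,K,np.array([k1,0,0,0.])).reshape(d.shape+(2,))
    X=np.dstack([n*d[...,None],d])
    return (X-c["t"])@c["R"]
def caps(c):
    P=cloud(c);hsv=cv2.cvtColor(c["color"],cv2.COLOR_BGR2HSV)
    g=((hsv[...,0]>55)&(hsv[...,0]<90)&(hsv[...,1]>120)&(hsv[...,2]>50)).astype(np.uint8)
    n,l,st,ce=cv2.connectedComponentsWithStats(g)
    out=[]
    for i in range(1,n):
        if st[i,4]<400: continue
        m=(l==i)&(c["depth"]>0)
        pts=P[m]; zt=np.median(pts[:,2]); top=pts[abs(pts[:,2]-zt)<.006]
        hull=cv2.convexHull(np.argwhere(l==i)[:,::-1].astype(np.int32))
        A=np.c_[top[:,:2]-top[:,:2].mean(0),np.ones(len(top))]
        co=np.linalg.lstsq(A,top[:,2],rcond=None)[0]
        (cx,cy),r=cv2.minEnclosingCircle(top[:,:2].astype(np.float32))
        mask=np.zeros(g.shape,np.uint8);cv2.fillConvexPoly(mask,hull,1);mask=cv2.erode(mask,np.ones((9,9)))
        b=(mask>0)&(l!=i)&(c["color"].max(2)<60)&(c["depth"]>0)
        bp=P[b]; 
        w,V=np.linalg.eigh(np.cov(bp[:,:2].T)); a=np.degrees(np.arctan2(V[1,1],V[0,1]))
        out.append(dict(c=(cx,cy),r=r,z=zt,slope=co[:2],bar=np.r_[bp[:,:2].mean(0),np.percentile(bp[:,2],[50,90])],ang=(a+90)%180-90,n=len(bp),pix=ce[i]))
    return out
E
python3 - <<'E'
from h import *
np.set_printoptions(precision=4,suppress=True)
for n in("top","scene"):
    c=np.load(n+"0.npz")
    print(n)
    for o in sorted(caps(c),key=lambda o:-o['c'][1]):print({k:np.round(v,4) for k,v in o.items()})
    P=cloud(c)
    if n=="top":
        for nm,(u,v) in dict(coup=(243,165),carton=(415,155),pot=(402,288)).items(): print(nm,P[v,u])
E
```

```text
top
{'c': array([0.5042, 0.194 ]), 'r': np.float64(0.0549), 'z': np.float64(0.0702), 'slope': array([ 0.0029, -0.0002]), 'bar': array([0.5046, 0.1928, 0.0851, 0.0866]), 'ang': np.float64(-27.678), 'n': np.int64(254), 'pix': array([216.8021, 243.1627])}
{'c': array([0.4985, 0.0274]), 'r': np.float64(0.0543), 'z': np.float64(0.0733), 'slope': array([0.0025, 0.0013]), 'bar': array([0.4985, 0.0275, 0.0883, 0.0899]), 'ang': np.float64(-31.3751), 'n': np.int64(217), 'pix': array([307.8454, 244.9456])}
{'c': array([ 0.5202, -0.1345]), 'r': np.float64(0.0549), 'z': np.float64(0.0672), 'slope': array([ 0.005 , -0.0016]), 'bar': array([ 0.5198, -0.1333,  0.0821,  0.0837]), 'ang': np.float64(6.3988), 'n': np.int64(238), 'pix': array([393.8428, 232.21  ])}
{'c': array([ 0.5185, -0.2991]), 'r': np.float64(0.0548), 'z': np.float64(0.0763), 'slope': array([ 0.002 , -0.0039]), 'bar': array([ 0.5183, -0.2974,  0.0909,  0.0927]), 'ang': np.float64(-26.691), 'n': np.int64(259), 'pix': array([480.5956, 230.6827])}
coup [0.6462 0.1448 0.0813]
carton [ 0.6587 -0.1732  0.0959]
pot [ 0.4147 -0.1492  0.044 ]
[... 312 characters left out ...]
'z': np.float64(0.072), 'slope': array([-0.0203,  0.0198]), 'bar': array([0.507 , 0.0194, 0.0883, 0.0904]), 'ang': np.float64(-26.8965), 'n': np.int64(63), 'pix': array([305.8268, 213.8632])}
{'c': array([ 0.5203, -0.1361]), 'r': np.float64(0.0542), 'z': np.float64(0.067), 'slope': array([-0.0145,  0.0078]), 'bar': array([ 0.5235, -0.1377,  0.0818,  0.0839]), 'ang': np.float64(7.2801), 'n': np.int64(131), 'pix': array([258.7869, 251.1099])}
{'c': array([ 0.5181, -0.3   ]), 'r': np.float64(0.0551), 'z': np.float64(0.0764), 'slope': array([-0.0156,  0.0051]), 'bar': array([ 0.5237, -0.3027,  0.092 ,  0.0933]), 'ang': np.float64(-26.4061), 'n': np.int64(128), 'pix': array([190.8605, 287.8298])}
```

>>> {"api": "move_arm", "payload": {"commands": [[[0, 0, 0, -6.5], [0, 0, 0, -6.5], [0, 0, 0, -6.5], [0, 0, 0, -6.5], [0, 0, 0, -6.5], [0, 0, 0, -6.5], [0, 0, 0, -6.5], [0, 0, 0, 0], [0, 0, 0, 0], [0, 0, 0, 0]]], "claw": -1}}

```text
t: 0.93
eef_pos: [0.216, -0.6918, 0.2309]
ee_rot: [-2.682, -1.634, -0.0]
wrist_force: [-0.2, 0.7, 0.5]
width: -0.0
```

```bash
cat >> h.py <<'E'
from scipy.spatial.transform import Rotation as Ro
def to(target,s):
    R=Ro.from_rotvec(s["ee_rot"]).as_matrix()
    print("t",round(float(s["t"]),2),"pos",np.round(s["eef_pos"],4),"yawx",round(float(np.degrees(np.arctan2(R[1,0],R[0,0]))),2),"w",round(float(s["width"]),4),"F",np.round(s["wrist_force"],2),"q",np.round(s["q"],2))
    print("tool shift mm",np.round(R.T@(np.array(target)-s["eef_pos"])*1000,1))
E
python3 -c "
from bench import arm
from h import *
to([.5015,-.3315,.12],arm.observe())"
```

```text
t 0.93 pos [ 0.216  -0.6918  0.2309] yawx 62.7 w -0.0 F [-0.16  0.72  0.47] q [ 1.31  0.6  -0.16  1.6   0.11  0.95  0.63]
tool shift mm [451.1  88.5 111.1]
```

>>> {"api": "move_arm", "payload": {"commands": [[[0.036, 0.007, 0, 0], [0.036, 0.007, 0, 0], [0.036, 0.007, 0, 0], [0.036, 0.007, 0, 0], [0.036, 0.007, 0, 0], [0.036, 0.007, 0, 0], [0.036, 0.007, 0, 0], [0.036, 0.007, 0, 0], [0.036, 0.007, 0, 0], [0.036, 0.007, 0, 0]]]}}

```text
t: 1.77
eef_pos: [0.4437, -0.4021, 0.2315]
ee_rot: [2.682, 1.635, -0.0]
wrist_force: [1.8, 0.3, -0.3]
width: -0.0001
```

>>> {"api": "move_arm", "payload": {"commands": [[[0.023, 0.005, 0, 0], [0.023, 0.005, 0, 0], [0.023, 0.005, 0, 0], [0.022, 0.0035, 0, 0], [0, 0, 0.027, 0], [0, 0, 0.027, 0], [0, 0, 0.027, 0], [0, 0, 0.02, 0], [0, 0, 0, 0], [0, 0, 0, 0]]]}}

```text
t: 2.6
eef_pos: [0.5002, -0.3307, 0.1296]
ee_rot: [-2.68, -1.636, 0.002]
wrist_force: [0.8, 0.7, 0.6]
width: 0.0002
```

```bash
python3 -c "
from bench import arm
from h import *
to([.5015,-.3315,.0763],arm.observe())"
```

```text
t 2.6 pos [ 0.5002 -0.3307  0.1296] yawx 62.8 w 0.0002 F [0.76 0.74 0.61] q [ 0.64  0.57 -0.19  1.96  0.17  0.62 -0.13]
tool shift mm [-0.1  1.7 53.3]
```

>>> {"api": "move_arm", "payload": {"commands": [[[0, 0.0015, 0.012, 0], [0, 0, 0.012, 0], [0, 0, 0.012, 0], [0, 0, 0.008, 0], [0, 0, 0.004, 0], [0, 0, 0.002, 0], [0, 0, 0.001, 0], [0, 0, 0, 0], [0, 0, 0, 0], [0, 0, 0, 0]]]}}

```text
t: 3.43
eef_pos: [0.5024, -0.332, 0.0797]
ee_rot: [2.68, 1.637, 0.001]
wrist_force: [-0.3, 0.1, -0.0]
width: -0.0
```

>>> {"api": "move_arm", "payload": {"commands": [[[0, 0, 0.001, 0], [0, 0, 0, 0], [0, 0, 0.001, 0], [0, 0, 0, 0], [0, 0, 0, 0], [0, 0, 0.001, 0], [0, 0, 0, 0], [0, 0, 0, 0], [0, 0, 0, 0], [0, 0, 0, 0]]]}}

```text
t: 4.27
eef_pos: [0.5021, -0.3318, 0.0763]
ee_rot: [2.681, 1.638, -0.0]
wrist_force: [-0.8, -0.1, -0.5]
width: 0.0001
```

>>> {"api": "move_arm", "payload": {"commands": [[[0, 0, 0.001, 0], [0, 0, 0, 0], [0, 0, 0, 0], [0, 0, 0, 0], [0, 0, 0.001, 0], [0, 0, 0, 0], [0, 0, 0, 0], [0, 0, 0, 0], [0, 0, 0, 0], [0, 0, 0, 0]]]}}

```text
t: 5.1
eef_pos: [0.5022, -0.3319, 0.0751]
ee_rot: [2.68, 1.638, -0.0]
wrist_force: [-0.7, 0.0, 6.2]
width: -0.0002
```

>>> {"api": "move_arm", "payload": {"commands": [[[0, 0, -0.015, 0], [0, 0, -0.015, 0], [0, 0, -0.015, 0], [0.0306, -0.0108, 0, 0], [0.0306, -0.0108, 0, 0], [0.0306, -0.0108, 0, 0], [0.0306, -0.0108, 0, 0], [0.0306, -0.0108, 0, 0], [0, 0, 0, 0], [0, 0, 0, 0]]]}}

```text
t: 5.93
eef_pos: [0.5244, -0.168, 0.1194]
ee_rot: [-2.675, -1.645, -0.001]
wrist_force: [0.2, -0.5, 0.4]
width: 0.0002
```

>>> {"api": "move_arm", "payload": {"commands": [[[0, 0, 0.012, 0], [0, 0, 0.012, 0], [0, 0, 0.012, 0], [0, 0, 0.008, 0], [0, 0, 0.004, 0], [0, 0, 0.002, 0], [0, 0, 0, 0], [0, 0, 0, 0], [0, 0, 0, 0], [0, 0, 0, 0]]]}}

```text
t: 6.77
eef_pos: [0.5242, -0.1711, 0.0698]
ee_rot: [2.68, 1.638, 0.001]
wrist_force: [-1.0, 0.3, -0.4]
width: -0.0003
```

>>> {"api": "move_arm", "payload": {"commands": [[[0, 0, 0.001, 0], [0, 0, 0.001, 0], [0, 0, 0.001, 0], [0, 0, 0, 0], [0, 0, 0, 0], [0, 0, 0.001, 0], [0, 0, 0, 0], [0, 0, 0, 0], [0, 0, 0, 0], [0, 0, 0, 0]]]}}

```text
t: 7.6
eef_pos: [0.5239, -0.1712, 0.0654]
ee_rot: [2.681, 1.638, 0.0]
wrist_force: [0.4, -0.6, 2.0]
width: 0.0003
```

>>> {"api": "move_arm", "payload": {"commands": [[[0, 0, 0.001, 0], [0, 0, 0, 0], [0, 0, 0, 0], [0, 0, 0, 0], [0, 0, 0, 0], [0, 0, 0, 0], [0, 0, 0, 0], [0, 0, 0, 0], [0, 0, 0, 0], [0, 0, 0, 0]]]}}

```text
t: 8.43
eef_pos: [0.524, -0.1714, 0.0644]
ee_rot: [2.681, 1.637, 0.0]
wrist_force: [-0.3, -2.8, 4.3]
width: 0.0
```

>>> {"api": "move_arm", "payload": {"commands": [[[0, 0, 0.001, 0], [0, 0, 0, 0], [0, 0, 0, 0], [0, 0, 0, 0], [0, 0, 0.001, 0], [0, 0, 0, 0], [0, 0, 0, 0], [0, 0, 0, 0], [0, 0, 0, 0], [0, 0, 0, 0]]]}}

```text
t: 9.27
eef_pos: [0.524, -0.1718, 0.0626]
ee_rot: [2.68, 1.637, -0.0]
wrist_force: [0.0, -5.1, 5.9]
width: 0.0001
```

Run:
```python
from bench import arm, eyes
from h import *
to([.524,-.1714,.064],arm.observe())
c=eyes.read_camera("scene"); cv2.imwrite("pics/s1.png",cv2.resize(c["color"][120:340,120:440],None,fx=2.5,fy=2.5)[:600,:800])
for o in caps(c): print(np.round(o['c'],4),o['z'],o['slope'],o['n'])
```

```text
t 9.27 pos [ 0.524  -0.1718  0.0626] yawx 62.82 w 0.0001 F [ 0.02 -5.07  5.89] q [ 0.33  0.63 -0.13  2.1   0.2   0.42 -0.43]
tool shift mm [ 0.3 -0.2 -1.4]
[0.5069 0.191 ] 0.06880910569883039 [-0.02157796  0.02467114] 50
[0.5007 0.0248] 0.07175610238437247 [-0.01837447  0.01855324] 62
[ 0.5207 -0.1368] 0.06278414595001386 [-0.02730394  0.08872166] 357
[ 0.5191 -0.3003] 0.07618827971784885 [-0.01657091  0.00353106] 125
```

>>> {"api": "move_arm", "payload": {"commands": [[[0, 0, 0.0006, 0], [0, 0, 0, 0], [0, 0, 0, 0], [0, 0, 0, 0], [0, 0, 0, 0], [0, 0, -0.004, 0], [0, 0, -0.01, 0], [0, 0, -0.015, 0], [0, 0, -0.015, 0], [0, 0, 0, 0]]]}}

```text
t: 10.15
eef_pos: [0.525, -0.1693, 0.1078]
ee_rot: [2.679, 1.64, 0.005]
wrist_force: [0.9, -0.2, 0.5]
width: 0.0002
```

Run:
```python
from bench import arm, eyes
from h import *
to([.520,-.134,.0915],arm.observe())
for n in ("scene","top"):
  c=eyes.read_camera(n); cv2.imwrite(f"pics/{n}2.png",c["color"])
  for o in caps(c): print(np.round(o['c'],4),o['z'],o['slope'],o['n'],o['bar'])
```

```text
t 10.15 pos [ 0.525  -0.1693  0.1078] yawx 62.95 w 0.0002 F [ 0.93 -0.16  0.48] q [ 0.35  0.56 -0.16  2.09  0.17  0.51 -0.41]
tool shift mm [ 29.2 -20.6  16.3]
[0.5056 0.1912] 0.0686674494716501 [-0.01989575  0.02450768] 46 [0.51439348 0.18485201 0.08340517 0.08665072]
[0.4987 0.0241] 0.07178594182809464 [-0.02551616  0.02352777] 62 [0.50648707 0.0196647  0.08774178 0.08977183]
[ 0.5202 -0.1365] 0.0658027579246568 [-0.02073035  0.01672   ] 375 [ 0.52115973 -0.15279482  0.06945668  0.08354924]
[ 0.5188 -0.2993] 0.07622437667440035 [-0.01663685  0.00583023] 123 [ 0.52355011 -0.30272991  0.09190988  0.09343876]
[ 0.5199 -0.1335] 0.06727888803006844 [ 0.00349674 -0.00536394] 721 [ 0.51275521 -0.13941626  0.06829003  0.08291506]
[0.5039 0.194 ] 0.07015939900499257 [0.0022253  0.00080122] 248 [0.50464899 0.19285289 0.0850544  0.0866919 ]
[0.4988 0.0271] 0.07327200485539546 [0.00188348 0.00208733] 211 [0.49861311 0.02739017 0.08827643 0.08998144]
```

View pics/s1.png

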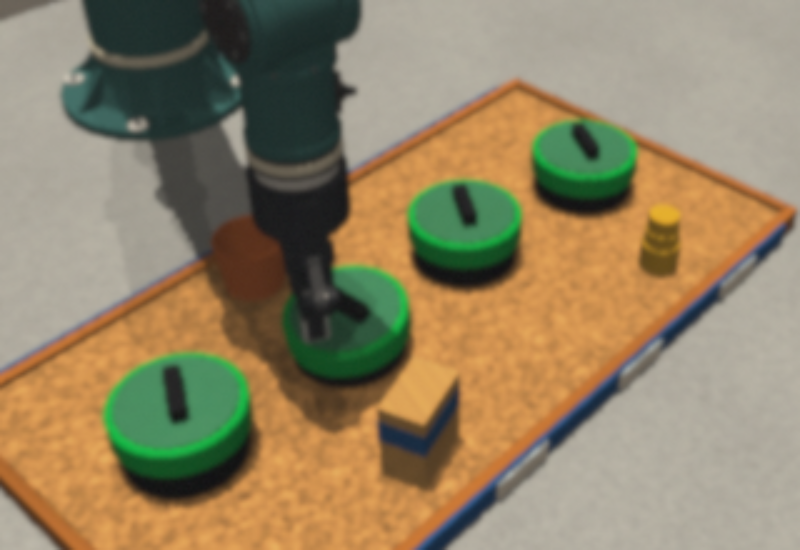

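View pics/scene2.png

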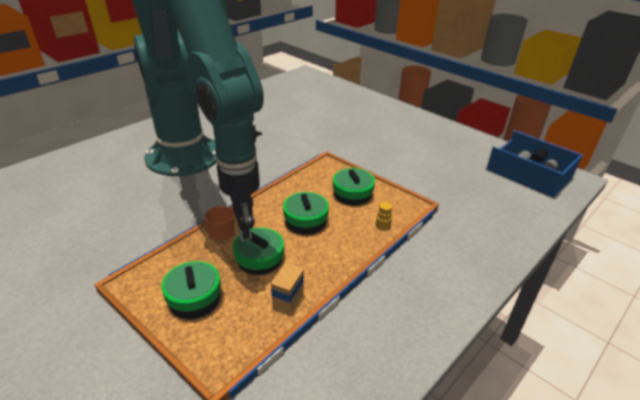

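>>> {"api": "move_arm", "payload": {"commands": [[[0.0155, -0.01025, 0, 0], [0.0155, -0.01025, 0, 0], [0, 0, 0, 0], [0, 0, 0.008, 0], [0, 0, 0.008, 0], [0, 0, 0.004, 0], [0, 0, 0, 0], [0, 0, 0, 0], [0, 0, 0, 0], [0, 0, 0, 0]]]}}

```text
t: 11.08
eef_pos: [0.5199, -0.1345, 0.0858]
ee_rot: [2.681, 1.637, 0.0]
wrist_force: [-0.4, 0.1, 0.1]
width: -0.0
```

Run:
```python
from bench import arm, eyes
from h import *
to([.520,-.134,.082],arm.observe())
```

```text
t 11.08 pos [ 0.5199 -0.1345  0.0858] yawx 62.82 w -0.0 F [-0.42  0.09  0.08] q [ 0.27  0.58 -0.14  2.13  0.18  0.44 -0.48]
tool shift mm [ 0.4 -0.1  3.8]
```

>>> {"api": "move_arm", "payload": {"commands": [[[0, 0, 0.001, 0], [0, 0, 0.001, 0], [0, 0, 0.001, 0], [0, 0, 0.001, 0], [0, 0, 0.0005, 0], [0, 0, 0.0005, 0], [0, 0, 0, 0], [0, 0, 0, 0], [0, 0, 0, 0], [0, 0, 0, 0]]]}}

```text
t: 11.92
eef_pos: [0.5199, -0.1342, 0.0816]
ee_rot: [2.68, 1.638, 0.0]
wrist_force: [-1.8, -0.0, 8.1]
width: -0.0003
```

>>> {"api": "move_arm", "payload": {"commands": [[[0, 0, 0.0005, 0], [0, 0, 0.0005, 0], [0, 0, 0.0005, 0], [0, 0, 0.0005, 0], [0, 0, 0, 0], [0, 0, 0, 0], [0, 0, 0, 0], [0, 0, 0, 0], [0, 0, 0, 0], [0, 0, 0, 0]]]}}

```text
t: 12.75
eef_pos: [0.5199, -0.1342, 0.0798]
ee_rot: [2.68, 1.637, 0.0]
wrist_force: [-1.3, 1.4, 8.9]
width: -0.0
```

Going down. Continue.

>>> {"api": "move_arm", "payload": {"commands": [[[0, 0, 0.0005, 0], [0, 0, 0.0005, 0], [0, 0, 0.0005, 0], [0, 0, 0.0005, 0], [0, 0, 0, 0], [0, 0, 0, 0], [0, 0, 0, 0], [0, 0, 0, 0], [0, 0, 0, 0], [0, 0, 0, 0]]]}}

```text
t: 13.58
eef_pos: [0.5199, -0.1342, 0.0778]
ee_rot: [2.68, 1.638, 0.0]
wrist_force: [-2.4, -0.8, 9.7]
width: 0.0
```

>>> {"api": "move_arm", "payload": {"commands": [[[0, 0, 0.0005, 0], [0, 0, 0.0005, 0], [0, 0, 0.0005, 0], [0, 0, 0, 0], [0, 0, 0, 0], [0, 0, 0, 0], [0, 0, 0, 0], [0, 0, 0, 0], [0, 0, 0, 0], [0, 0, 0, 0]]]}}

```text
t: 14.42
eef_pos: [0.5199, -0.1341, 0.077]
ee_rot: [2.68, 1.637, -0.0]
wrist_force: [-3.2, 0.4, 16.6]
width: -0.0001
```

>>> {"api": "move_arm", "payload": {"commands": [[[0, 0, 0.0005, 0], [0, 0, 0, 0], [0, 0, 0, 0], [0, 0, 0, 0], [0, 0, 0, 0], [0, 0, 0, 0], [0, 0, 0, 0], [0, 0, 0, 0], [0, 0, 0, 0], [0, 0, 0, 0]]]}}

```text
t: 15.25
eef_pos: [0.5199, -0.1341, 0.077]
ee_rot: [2.68, 1.637, -0.0]
wrist_force: [-3.2, 1.3, 20.8]
width: -0.0002
```

>>> {"api": "move_arm", "payload": {"commands": [[[0, 0, -0.004, 0], [0, 0, -0.01, 0], [0, 0, -0.015, 0], [0, 0, -0.015, 0], [-0.0155, 0.01025, 0, 0], [-0.0155, 0.01025, 0, 0], [0, 0, 0, 0], [0, 0, 0, 0], [0, 0, 0, 0], [0, 0, 0, 0]]]}}

```text
t: 16.08
eef_pos: [0.5236, -0.1697, 0.1186]
ee_rot: [-2.679, -1.639, 0.0]
wrist_force: [0.2, 0.2, 0.4]
width: 0.0001
```

Run:
```python
from bench import arm, eyes
from h import *
to([.524,-.1715,.066],arm.observe())
for n in ("scene","top"):
  c=eyes.read_camera(n); cv2.imwrite(f"pics/{n}3.png",c["color"])
  for o in caps(c): print(np.round(o['c'],4),o['z'],o['slope'],o['n'],o['bar'])
```

```text
t 16.08 pos [ 0.5236 -0.1697  0.1186] yawx 62.94 w 0.0001 F [0.2  0.25 0.36] q [ 0.35  0.54 -0.17  2.08  0.17  0.53 -0.4 ]
tool shift mm [-1.5  1.3 52.6]
[0.5053 0.1918] 0.0684531899233255 [-0.02223703  0.02663915] 55 [0.51270889 0.18573637 0.08425885 0.08754138]
[0.4997 0.0246] 0.07189862043906145 [-0.02096578  0.02048979] 62 [0.50715848 0.01921979 0.08783313 0.09044818]
[ 0.5209 -0.1366] 0.06052261454591253 [-0.02246955  0.01751192] 352 [ 0.51899698 -0.15167124  0.06388516  0.07743599]
[ 0.5186 -0.3012] 0.07630480426162803 [-0.0186763   0.00347452] 124 [ 0.52376616 -0.30270858  0.09208603  0.09351675]
[ 0.5199 -0.1333] 0.06200099819100831 [ 0.00618676 -0.00217428] 723 [ 0.51199339 -0.13923778  0.063194    0.07765161]
[0.5042 0.1939] 0.07015045941028826 [ 0.0034759  -0.00023025] 248 [0.50454601 0.19285539 0.08497497 0.08683288]
[0.4987 0.0273] 0.07322792642485412 [0.00268092 0.00100134] 209 [0.49857333 0.02740465 0.08846459 0.08994667]
```

Cover 3 dropped 5.3 mm and sits level. I'll press its side once more to check it's firm.

>>> {"api": "move_arm", "payload": {"commands": [[[0, 0, 0.014, 0], [0, 0, 0.014, 0], [0, 0, 0.014, 0], [0, 0, 0.008, 0], [0, 0, 0.004, 0], [0, 0, 0, 0], [0, 0, 0, 0], [0, 0, 0, 0], [0, 0, 0, 0], [0, 0, 0, 0]]]}}

```text
t: 17.02
eef_pos: [0.5243, -0.1712, 0.0653]
ee_rot: [2.68, 1.637, 0.001]
wrist_force: [0.3, 0.6, 0.9]
width: 0.0003
```

>>> {"api": "move_arm", "payload": {"commands": [[[0, 0, 0.001, 0], [0, 0, 0.001, 0], [0, 0, 0.001, 0], [0, 0, 0, 0], [0, 0, 0, 0], [0, 0, 0, 0], [0, 0, 0, 0], [0, 0, 0, 0], [0, 0, 0, 0], [0, 0, 0, 0]]]}}

```text
t: 17.85
eef_pos: [0.5238, -0.171, 0.0617]
ee_rot: [2.681, 1.638, -0.0]
wrist_force: [0.8, -0.1, 0.6]
width: -0.0002
```

>>> {"api": "move_arm", "payload": {"commands": [[[0, 0, 0.0008, 0], [0, 0, 0.0007, 0], [0, 0, 0, 0], [0, 0, 0, 0], [0, 0, 0, 0], [0, 0, 0, 0], [0, 0, 0, 0], [0, 0, 0, 0], [0, 0, 0, 0], [0, 0, 0, 0]]]}}

```text
t: 18.68
eef_pos: [0.5239, -0.1711, 0.0611]
ee_rot: [2.68, 1.638, 0.0]
wrist_force: [-1.6, -0.1, 7.6]
width: 0.0
```

>>> {"api": "move_arm", "payload": {"commands": [[[0, 0, -0.004, 0], [0, 0, -0.015, 0], [0, 0, -0.03, 0], [0, 0, -0.03, 0], [0, 0, -0.03, 0], [0, 0, -0.03, 0], [0, 0, 0, 0], [0, 0, 0, 0], [0, 0, 0, 0], [0, 0, 0, 0]]]}}

```text
t: 19.52
eef_pos: [0.5227, -0.1708, 0.1979]
ee_rot: [-2.679, -1.637, 0.003]
wrist_force: [0.3, 0.7, -0.6]
width: 0.0002
```

Run:
```python
from bench import arm, eyes
from h import *
to([.524,-.1715,.066],arm.observe())
for n in ("scene","top"):
  c=eyes.read_camera(n); cv2.imwrite(f"pics/{n}4.png",c["color"])
  for o in caps(c): print(np.round(o['c'],4),o['z'],o['slope'],o['n'])
```

```text
t 19.52 pos [ 0.5227 -0.1708  0.1979] yawx 62.85 w 0.0002 F [ 0.25  0.7  -0.62] q [ 0.38  0.42 -0.2   2.03  0.13  0.71 -0.37]
tool shift mm [1.000e-01 1.900e+00 1.319e+02]
[0.5069 0.1907] 0.06836858063125642 [-0.01816292  0.02391091] 47
[0.5009 0.024 ] 0.07180765155720914 [-0.01971581  0.01724796] 63
[ 0.5204 -0.1368] 0.06064346400105335 [-0.02224506  0.01726666] 296
[ 0.5188 -0.3001] 0.07636066128228526 [-0.01566712  0.00294136] 124
  avg = a.mean(axis, **keepdims_kw)
  ret = um.true_divide(
h.py:25: RuntimeWarning: Degrees of freedom <= 0 for slice
  w,V=np.linalg.eigh(np.cov(bp[:,:2].T)); a=np.degrees(np.arctan2(V[1,1],V[0,1]))
  c *= np.true_divide(1, fact)
  c *= np.true_divide(1, fact)
h.py:26: RuntimeWarning: Mean of empty slice.
  out.append(dict(c=(cx,cy),r=r,z=zt,slope=co[:2],bar=np.r_[bp[:,:2].mean(0),np.percentile(bp[:,2],[50,90])],ang=(a+90)%180-90,n=len(bp),pix=ce[i]))
Traceback (most recent call last):
  File "h.py", line 26, in caps
    out.append(dict(c=(cx,cy),r=r,z=zt,slope=co[:2],bar=np.r_[bp[:,:2].mean(0),np.percentile(bp[:,2],[50,90])],ang=(a+90)%180-90,n=len(bp),pix=ce[i]))
                                                                               ~~~~~~~~~~~~~^^^^^^^^^^^^^^^^^
IndexError: index -1 is out of bounds for axis 0 with size 0
```

View pics/scene4.png

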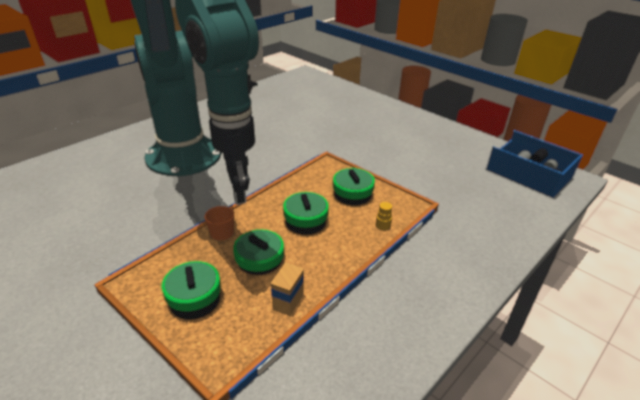

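The arm is clear. The pot (221,222), carton (288,285) and coupling (385,215) haven't moved, and the pressed cover at (259,250) is low and level. Its side held firm at 7.6 N.

```bash
python3 -c "
from bench import ticket
print(ticket.hand_in())"
```

```text
the job is handed in; nothing more can be done
None
```

I found the loose cover, pressed it home and handed the job in at about 19.5 s; no verdict was reported.

- **Finding it:** The cover at y ≈ -0.30 held still under 6 N at its side, so it is sound. The next one, at (0.520, -0.134), sank about 3 mm and tipped about 0.08 rad under 4 to 6 N, then sprang back level with its height unchanged. I did not press the other two covers, since the loose one was already found.
- **Seating it:** Pressed on the middle of its bar, it slid down at about 9 N. It stopped firmly about 5 mm down, with the force rising to 21 N and no further movement.
- **Checks after:** The cameras put its face 5.3 mm lower than before (top view) and level. A 7.6 N press at its side no longer rocked it.
- **Bystanders:** The coupling, carton and pot looked unmoved in the last scene picture, and the tool was clear at about 0.2 m height. I judged this by eye and did not measure their positions again.
- **Disagreements:** The last top-camera measurement failed because the arm hid a cover, so the final view rests on the scene camera. That camera reads tilts about 0.02 rad off on every cover, the sound ones included. Sliding took less force than the 12 to 20 N stated.

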